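Rebalance the lens beam

ROBOT

A 6-joint arm with a two-finger parallel gripper is mounted at the origin on the work surface. World frame = base frame: x ahead of the robot, y to its left, z up, the work surface at z = 0. Lengths are in mm, angles in rad, forces in N, time in s.
With the tool pointing down it reaches from about 400 to 925 mm from the base axis. Payload 12.5 kg.
Tool frame: the origin (TCP) lies at the centre of the arm's flange, where the gripper is bolted on; the fingertips stand 190 mm ahead of it and the grasp point (between the pads) lies 171 mm ahead of it; z points along the fingers, y is the line along which they close (so a half turn about z gives the same grasp; the last joint's range is limited). The gripper opens to 95 mm and grips with 3 to 60 N. Pads are 20 mm wide; open, the fingers measure 119 mm over their backs; the gripper's body (75 mm by 180 mm) begins 59 mm behind the grasp point.
Start: joints at [-1.253, 0.491, 1.559, -0, 1.092, -0.106], TCP at [257.036, -569.7, 404.761] pointing down, gripper open.
Joint ranges: [-3.1, 3.1], [-0.84, 2.19], [0.05, 2.79], [-1.13, 4.28], [0.06, 2.93], [-2.69, 2.69]. Speed limits (rad/s): [2.22, 2.22, 2.79, 3.14, 3.14, 3.14].

INTERFACE

Orientations are given as [roll, pitch, yaw] about the fixed x, y, z axes, in that order (R = Rz(yaw) Ry(pitch) Rx(roll)).
In Python, from cell import env, read_camera, search_frame, cut_out gives the robot as it stands. The module is installed in compiled form; this text tells all that it offers.
- The arm moves only by the tool move_arm, never from a script. Its argument "commands" is a list of rows, each a list of 3 entries, a list of its own where there are three numbers: the shift along the world's x, y, z normalised to -1 to 1, where 1 is 0.03 m, then the turn about the world's z normalised to -1 to 1, where 1 is 0.08 rad, then the opening, from -1 (shut) to 1 (fully open), so that 0 is half open. A call has 1 to 20 rows; each row shifts and turns the commanded pose from where the row before left it; what a row does not reach is not made up. A row lasts 1/12 s, in which the tool goes at most 41.7 mm and 7.16 degrees, less where a joint would pass 70% of its speed; a pose out of reach is approached as far as the arm can. A call with a number of a shift or a turn outside -1 to 1 is refused whole. A call with a gripper value outside its range is refused whole. The fingers move at their own pace and stop on an object; the grip force is fixed at half the most. Time passes only in rows, so rows that do not move let the fingers close. It gives the time, the measured TCP pose, the force, the opening and the grip force at its end, in the units of the state.
- env.state(): the state, without advancing time (a new reading comes with each control period).
- read_camera(name): name is "side" or "top"; returns a dict with "image" (384x512x3 uint8, red, green, blue), "fx", "fy", "cx", "cy" (pixels), "rvec" (rotation vector, rad) and "tvec" (3), from world to camera coordinates, as OpenCV has them. Camera axes: x right, y down, z forward; pixel columns grow to the right and rows downward; lengths in mm; the calibration is good to about 2 mm. A picture is of the moment at which its call begins. There is no depth.
- env.job_done(): hands the job in; it is judged then, once.
Trained networks look in a picture, given as the dict that the camera call returned (one of the last four; its "shot" number tells which), for a name from the list of things; names that differ only in an ending like _2 or _b are one class to them, and where a whole thing is asked for, a point or a joint stands for the part that bears it (a point fixed in the world has none). Each returns a list of dicts, best first, with "confidence" (0 to 1); they miss things now and then, are a little off and sometimes report something else, mostly with a low value. They report only what shows in the picture. A call takes as long as a camera call. They do not tell look-alikes from the thing itself.
- search_frame(thing, picture): "at" ([column, row] in pixels, amid what is visible of it).
- cut_out(thing, picture): "region" (384x512 bool, what is visible of it) and "at" ([column, row] in pixels, amid what is visible of it).
The state is a dict: "t": time; "joints": joint angles; "qvel": joint speeds; "tau": joint torques, N m; "eef_pos": TCP position; "tcp_rot": TCP orientation; "ft_force": force on the tool from outside, world axes, zero at the start; "moment": the same for the moment, N m; "opening": opening from 0.0 (shut) to 1.0 (fully open); "grip_force": force on a finger pad.
Only numpy, scipy, OpenCV 4.12 (cv2) and the standard library are available. Lean on these libraries where they do the work, as an engineer would, in place of code of your own. Each camera call takes 0.05 s, during which the arm holds its last target. There are 200 camera calls.

TASK

A new lens head of unknown weight has been fitted to the counterbalanced beam. Rebalance it: slip collar weights (one or both, as the lens needs) over the post right down onto the weight pan, and slide the trim weight along the beam by its tab until the released beam floats level and still. The pivot is delicate: feel your way and never push on the beam with more than 15 N; leave a collar you do not need on the bench and the other things where they are.

Things in the scene. Friction and masses are not known exactly. Their poses are not given: they have to be found in the camera images.
- beam (a joint): tilt of the balance beam in rad: 0 level, positive when its post end stands high and its lens end low; stops at +-0.1. It starts lens end down. A weak spring (0.7 N m per rad) and a damper act on it: near level, each 10 mm of sliding-weight travel changes the tilt by about 0.06 rad, and a free beam comes to rest in about 1.5 s
- rider (a joint): place of the sliding weight on the beam in m: 0 at its inner end (its middle 35 mm from the pivot), 0.08 at its outer end, nearest the post
- pivot (a point): the beam's pivot, 110 mm above the bench, on a black stand (base 120 x 130 mm, 16 mm high). Axes at zero turn: y along the level beam from the post end towards the lens end, z up; they turn about z with the stand, not with the tilt
- pan (a point): centre of the top face of the weight pan, a steel disc 44 mm across and 4 mm thick on the beam 160 mm from the pivot; 10 mm above the beam's centre line. Its axes tilt with the beam: y along the beam towards the lens, z up the post.
- post_tip (a point): tip of the upright round steel post on the pan, 10 mm in diameter, 54 mm high (the top 5 mm tapered to 5 mm); it tilts with the beam
- rider_tab (a point): centre (34 mm above the beam's centre line) of the grip tab of the sliding brass weight (440 g). The tab is 10 mm thick across the beam, 18 mm along it, and stands 30 mm clear on the weight's body (46 mm across, 24 mm along, 38 mm high, its top 19 mm above the beam's centre line; tab top 49 mm above it). The weight slides along the beam with about 1.2 N of friction and stays where it is left
- collar_a_mid (a point): centre of a loose brass collar weight: a ring 36 mm in diameter, 24 mm high, with a 12 mm hole, 170 g, standing on the bench, its z axis along the hole. Equal to the other collar; one or both may be needed
- collar_b_mid (a point): centre of the second collar weight, the same in every way
- collar_a: the first collar; origin at the centre of its underside
- collar_b: the second collar; origin at the centre of its underside
- stand: the black stand with all that it carries; origin under its middle on the bench, axes as the pivot's. The beam is an aluminium bar 350 mm long, 16 mm wide, 12 mm high, with a black lens head of unknown weight fixed 130 mm from the pivot at its other end.
- canister: bystander: black jar 38 mm across, 45 mm high; origin under its centre
- adapter: bystander: dark lens adapter ring 54 mm across, 42 mm bore, 12 mm high; origin under its centre
- tweezers: bystander: steel tweezers 110 mm long lying flat, 4 mm high; origin under the middle
- solvent: bystander: white bottle 60 mm across, 150 mm high; origin under its centre
- driver: bystander: screwdriver 160 mm long lying along its x; origin under the middle
- dish: bystander: glass dish 90 mm across, 15 mm high; origin under its centre
- spare_lens: bystander: dark lens barrel 32 mm across, 40 mm high, standing; origin under its centre
Not all that is in view belongs to the job. What is shaped like the collar_a but green or red is not meant.

How it is judged:
By the outcome, as a careful person would: the job done as asked, in the order asked, and still so for the second after the job is handed in, with the robot touching nothing.
It also fails if it takes over 72 s, if anything falls off the work surface, if the arm or the gripper's body presses on something with over 40 N, if the wrist force passes 120 N, or if a joint passes its speed limit or range.

## Working session

There is one attempt and no reset: what is moved stays moved. The work goes in short steps, Python scripts to look and compute and a tool call to move; the robot and the scene stay as the last step left them, time stands still between calls to the robot, and variables do not carry over. Pictures are saved under pics/ and viewed, at most 10 in all, crops included, and the job is handed in when it is done.

Besides the shell and the picture viewer there is one more tool, called as name(argument=value, ...) on one line, values as JSON. move_arm: Moves the arm, as the interface text tells. Its arguments: {"type":"object","properties":{"commands":{"type":"array","items":{"type":"array"}}},"required":["commands"]}

```bash
mkdir -p pics; cat > h.py <<'E'
import numpy as np, cv2
from cell import env, read_camera, search_frame, cut_out
def RT(p): return cv2.Rodrigues(np.array(p["rvec"],float))[0], np.array(p["tvec"],float).ravel()
def ray(p,uv):
    R,t=RT(p); d=R.T@np.array([(uv[0]-p["cx"])/p["fx"],(uv[1]-p["cy"])/p["fy"],1.]); return -R.T@t,d/np.linalg.norm(d)
def atz(p,uv,z):
    o,d=ray(p,uv); return o+d*(z-o[2])/d[2]
def proj(p,X):
    R,t=RT(p); c=R@np.array(X,float)+t; return np.array([p["fx"]*c[0]/c[2]+p["cx"],p["fy"]*c[1]/c[2]+p["cy"]])
def tri(p,a,q,b):
    o1,d1=ray(p,a);o2,d2=ray(q,b)
    s=np.linalg.lstsq(np.stack([d1,-d2],1),o2-o1,rcond=None)[0]
    x,y=o1+s[0]*d1,o2+s[1]*d2
    return (x+y)/2,np.linalg.norm(x-y)
def save(p,n,box=None,k=1):
    im=p["image"][:,:,::-1]
    if box: im=im[box[1]:box[3],box[0]:box[2]]
    cv2.imwrite(n,cv2.resize(im,None,fx=k,fy=k,interpolation=cv2.INTER_CUBIC))
E
python3 - <<'E'
from h import *
T=read_camera("top");S=read_camera("side")
both=np.vstack([T["image"],S["image"]])
cv2.imwrite("pics/top.png",cv2.resize(T["image"][:,:,::-1],(768,576)));cv2.imwrite("pics/side.png",cv2.resize(S["image"][:,:,::-1],(768,576)))
for p,n in((T,"T"),(S,"S")):
    R,t=RT(p);print(n,"cam",(-R.T@t).round(),"fwd",R[2].round(2))
    for th in["pan","post_tip","rider_tab","collar_a_mid","stand","canister","adapter","solvent","dish","spare_lens","tweezers","driver"]:
        print(n,th,[(np.round(d["at"],1).tolist(),round(d["confidence"],2)) for d in search_frame(th,p)[:5]])
print(env.state())
E
```

```text
T cam [ 389.  -57. 1142.] fwd [ 0.13 -0.03 -0.99]
T pan [([181.4, 183.0], 0.72), ([191.7, 186.1], 0.39)]
T post_tip [([181.4, 186.0], 0.81)]
T rider_tab [([201.0, 175.6], 0.72), ([306.1, 175.1], 0.66)]
T collar_a_mid [([380.7, 251.9], 0.7), ([267.7, 215.4], 0.62), ([313.7, 231.0], 0.53), ([294.8, 219.0], 0.4)]
T stand [([193.4, 185.6], 0.9), ([122.8, 246.1], 0.26)]
T canister [([191.2, 184.0], 0.75), ([328.1, 199.6], 0.66)]
T adapter [([175.4, 184.0], 0.48)]
T solvent [([324.4, 125.7], 0.79)]
T dish [([123.1, 244.3], 0.77), ([295.2, 216.6], 0.57), ([327.2, 201.2], 0.56)]
T spare_lens [([213.9, 132.3], 0.6), ([293.1, 214.5], 0.26)]
T tweezers [([215.5, 248.3], 0.44)]
T driver [([381.4, 251.7], 0.62)]
S cam [ 387. -869.  818.] fwd [ 0.13  0.75 -0.64]
S pan [([257.8, 158.8], 0.86)]
S post_tip [([260.8, 155.1], 0.58)]
S rider_tab [([264.3, 163.9], 0.75), ([257.9, 160.8], 0.22)]
S collar_a_mid [([234.0, 236.6], 0.62), ([222.1, 280.7], 0.6), ([212.0, 258.8], 0.53), ([235.5, 257.1], 0.52)]
S stand [([257.5, 178.5], 0.64)]
S canister [([261.4, 288.6], 0.87)]
S adapter [([199.2, 180.8], 0.44)
[... 243 characters left out ...]
0.49)]
{'t': 1.3, 'joints': array([-1.25258913e+00,  4.90901723e-01,  1.55890760e+00,  1.35762568e-05,
        1.09169412e+00, -1.05578457e-01]), 'qvel': array([ 8.75508057e-04,  2.64883091e-04, -1.34173724e-03, -1.39006458e-03,
        2.68107677e-05,  2.86665973e-03]), 'tau': array([ 6.60866572e-04, -6.12468767e+01, -2.58430481e+01,  6.94022560e-02,
        4.45185334e-02, -2.61492750e-05]), 'eef_pos': array([ 257.04227315, -569.69501816,  404.75725128]), 'tcp_rot': array([ 3.14150266e+00, -2.57938748e-06,  4.23779397e-01]), 'ft_force': array([ 0.50722806, -0.0871619 ,  0.12766159]), 'moment': array([-0.02526916, -0.03963521,  0.02196799]), 'grip_force': 0.0, 'opening': 1.0007241931921882}
```

View pics/top.png

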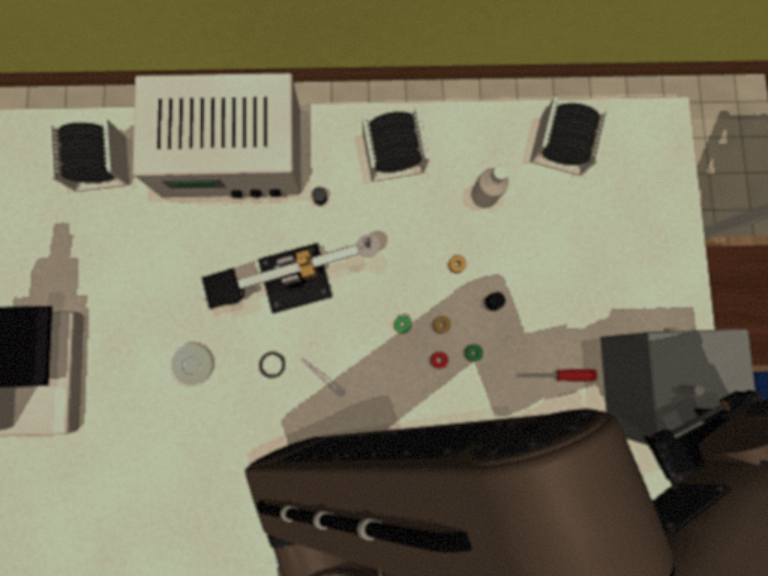

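View pics/side.png

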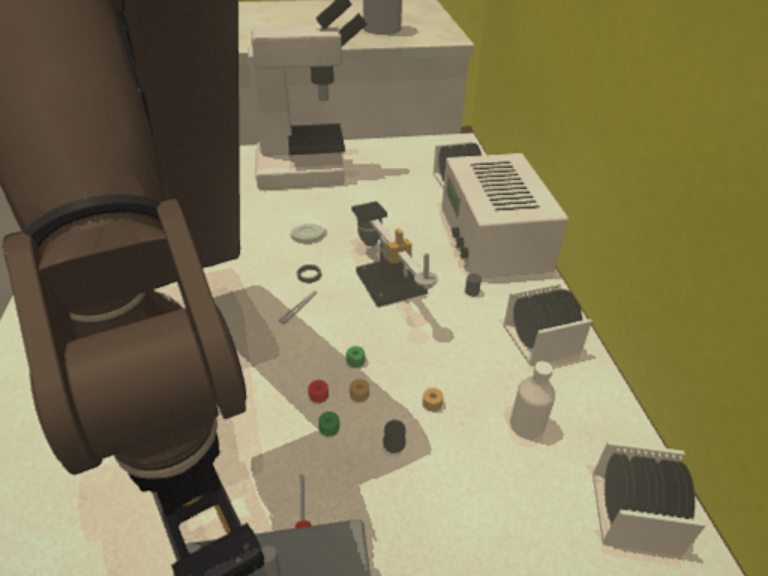

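The top view shows brass collars at about (305,176) and (294,217). Green rings are at (268,216) and (315,235), and a red one at (293,240). The brass rider is at (203,176), the pan and post at (249,161), and the lens head at (148,192), all in raw pixels. The side view agrees: brass collars at (288,266) and (239,260), rider tab at (266,157), post tip at about (284,170). The networks' top-view pan and post hits are wrong, since they lie on the stand.

```bash
python3 - <<'E'
from h import *
T=read_camera("top");S=read_camera("side")
for n,a in dict(c1=(304.7,176),c2=(294,216.7),g1=(268,216),g2=(315,235),red=(293,240),can=(330,201),solv=(327,125),spare=(213,131)).items(): print(n,atz(T,a,24).round())
print("c1 side",atz(S,(288.5,265.5),24).round(),"c2",atz(S,(239.5,259.5),24).round())
for n,a,z in(("pan",(248.7,161),130),("rider",(204,171),140),("lens",(148,193),105),("stand",(197,185),16)):print(n,atz(T,a,z).round())
A=cv2.resize(T["image"][140:220,130:265],(800,474),interpolation=cv2.INTER_CUBIC)[:,:,::-1]
cv2.imwrite("pics/t2.png",A)
B=S["image"][125:295,225:310]; B=cv2.resize(B,(300,600),interpolation=cv2.INTER_CUBIC)[:,:,::-1]
C=cv2.resize(T["image"][165:250,255:340],(500,500),interpolation=cv2.INTER_CUBIC)[:,:,::-1]
C=cv2.copyMakeBorder(C,0,100,0,0,cv2.BORDER_CONSTANT)
cv2.imwrite("pics/s2.png",np.hstack([B,C]))
E
```

```text
c1 [ 577. -255.   24.]
c2 [ 451. -216.   24.]
g1 [ 455. -136.   24.]
g2 [ 393. -278.   24.]
red [ 380. -209.   24.]
can [ 496. -330.   24.]
solv [ 740. -335.   24.]
spare [729.  28.  24.]
c1 side [ 579. -262.   24.] c2 [ 454. -224.   24.]
pan [606. -79. 130.]
rider [579.  46. 140.]
lens [526. 210. 105.]
stand [559.  82.  16.]
```

View pics/t2.png

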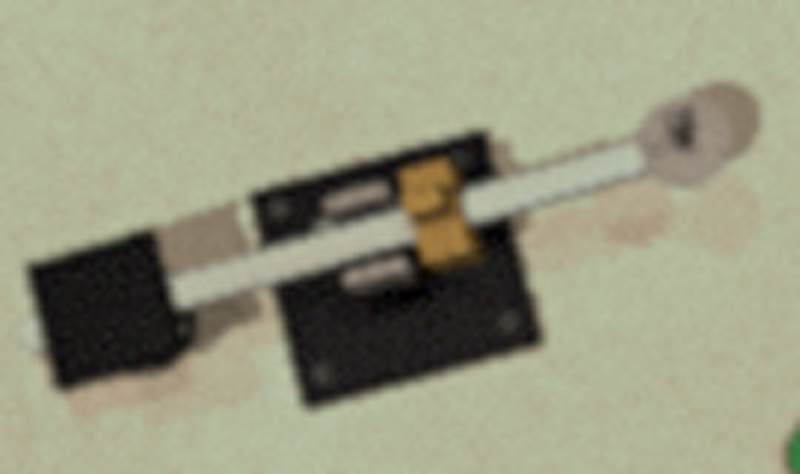

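View pics/s2.png

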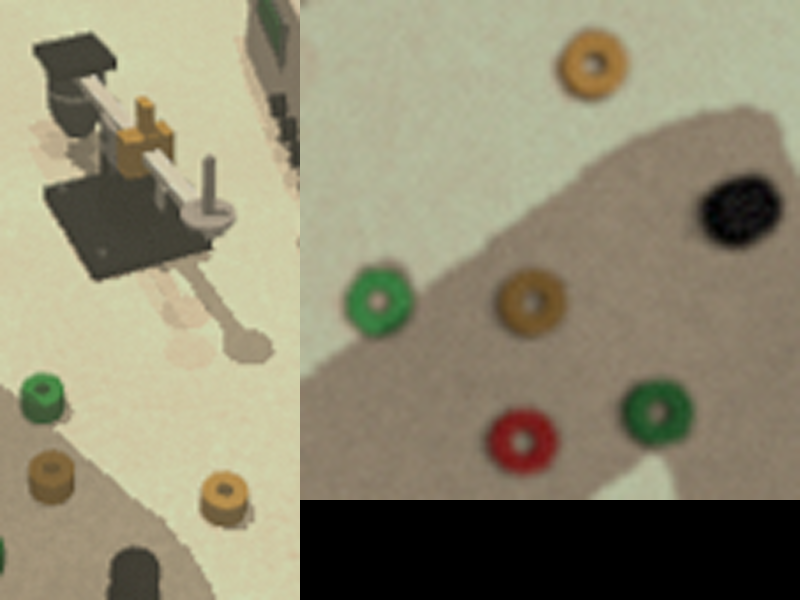

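Look-alikes for the collar (raw top-view pixels): brass (305,176) and brass (294,217) are the real collars. Green (268,216), green (315,235) and red (293,240) are decoys, the canister is at (330,201), and the rider brass is at (203,176). The crop confirms the two brass rings. I choose (305,176), which stands alone.

```bash
python3 - <<'E'
from h import *
T=read_camera("top");S=read_camera("side")
tc=lambda x,y:(130+x/5.926,140+y/5.926); cc=lambda x,y:(255+(x-300)/5.882,165+y/5.882); sc=lambda x,y:(225+x/3.529,125+y/3.529)
for n,a,b in(("c1",cc(593,63),sc(226,489)),("c2",cc(531,301),sc(52,465)),("tip",tc(685,125),sc(209,157)),("pan",tc(684,139),sc(208,214)),("tabtop",tc(432,195),sc(145,101)),("lens",tc(95,310),sc(75,50))):
    X,e=tri(T,a,S,b);print(n,X.round(1),"miss",round(e,1))
# stand base corners at z=16
c=[atz(T,tc(*q),16) for q in((485,133),(540,342),(310,405),(255,192))]
print(np.round(c),np.mean(c,0).round(1)); d=(c[3]-c[0])+(c[2]-c[1]);print("yaw of beam y",np.arctan2(d[1],d[0]), np.linalg.norm(c[3]-c[0]),np.linalg.norm(c[1]-c[0]))
e=(np.array(atz(T,tc(175,290),105))-np.array(atz(T,tc(640,157),125)));print(np.arctan2(e[1],e[0]))
for p,x0,x1 in((T,245,345),(S,225,310)):
    h=cv2.cvtColor(p["image"],cv2.COLOR_RGB2HSV);m=((h[...,0]>8)&(h[...,0]<24)&(h[...,1]>120)).astype(np.uint8)
    n,l,s,ce=cv2.connectedComponentsWithStats(m)
    print([(ce[i].round(1),s[i,4]) for i in range(1,n) if s[i,4]>30 and x0-60<ce[i][0]<x1])
E
```

```text
c1 [ 579.7 -255.9   23.9] miss 3.7
c2 [ 454.  -216.5   25.9] miss 3.3
tip [595.1 -69.8 192.6] miss 4.3
pan [599.3 -69.8 135.3] miss 1.7
tabtop [568.5  46.7 167.3] miss 0.3
lens [528.9 213.4 114.7] miss 3.9
[[629.  34.  16.]
 [517.   7.  16.]
 [487. 128.  16.]
 [601. 156.  16.]] [558.5  81.3  16. ]
yaw of beam y 1.8070493138335162 124.92597259048573 115.62511390061344
1.8111517539070063
[(array([274.9,  47.6]), np.int32(3682)), (array([203.5, 176. ]), np.int32(185)), (array([304.4, 175.7]), np.int32(79)), (array([294.1, 216. ]), np.int32(84))]
[(array([266.3, 161.9]), np.int32(94)), (array([239.3, 259.9]), np.int32(144)), (array([288.4, 264. ]), np.int32(102))]
```

move_arm(commands=[[[0.767,0.747,0],-0.165,1],[[0.767,0.747,0],-0.165,1],[[0.767,0.747,0],-0.165,1],[[0.767,0.747,0],-0.165,1],[[0.767,0.747,0],-0.165,1],[[0.767,0.747,0],-0.165,0.5],[[0.767,0.747,0],-0.165,0.2],[[0.767,0.747,0],-0.165,0.2],[[0.767,0.747,0],-0.165,0.2],[[0.767,0.747,0],-0.165,0.2],[[0.767,0.747,0],-0.165,0.2],[[0.767,0.747,0],-0.165,0.2],[[0.767,0.747,0],-0.165,0.2],[[0.767,0.747,0],-0.155,0.2],[[0,0,-1],0,0.2],[[0,0,-1],0,0.2],[[0,0,0],0,0.2]])

```text
t: 2.92
eef_pos: [578.8, -255.0, 339.8]
tcp_rot: [-3.136, 0.006, 0.241]
ft_force: [-0.3, -0.6, -0.7]
opening: 0.597
grip_force: 0.0
```

move_arm(commands=[[[0,0,-1],0,0.2],[[0,0,-1],0,0.2],[[0,0,-1],0,0.2],[[0,0,-0.9],0,0.2],[[0,0,-0.5],0,0.2],[[0,0,-0.33],0,0.2],[[0,0,0],0,0.2],[[0,0,0],0,-1],[[0,0,0],0,-1],[[0,0,0],0,-1],[[0,0,0],0,-1],[[0,0,0],0,-1],[[0,0,0],0,-1]])

```text
t: 4.0
eef_pos: [579.4, -256.1, 204.1]
tcp_rot: [3.14, -0.001, 0.24]
ft_force: [-0.3, 0.3, 7.3]
opening: 0.369
grip_force: 30.0
```

move_arm(commands=[[[0,0,0],0,0.2],[[0,0,0],0,0.2],[[0,0,0],0,0.2],[[0,0,0],0,0.2],[[0,0,0],0.98,0.2],[[0,0,0],0.98,0.2],[[0,0,0],0.98,0.2],[[0,0,0],0.98,0.2],[[0,0,0],0.98,0.2],[[0,0,0],0.98,0.2],[[0,0,0],0.98,0.2],[[0,0,0],0.98,0.2],[[0,0,0],0.98,0.2],[[0,0,0],0.98,0.2]])

```text
t: 5.17
eef_pos: [579.2, -255.9, 202.7]
tcp_rot: [-3.141, 0.0, 1.028]
ft_force: [0.0, 0.0, 0.0]
opening: 0.597
grip_force: 0.0
```

move_arm(commands=[[[0,0,0],0.98,0.2],[[0,0,0],0.98,0.2],[[0,0,0],0.98,0.2],[[0,0,0],0.98,0.2],[[0,0,0],0.98,0.2],[[0,0,0],0.98,0.2],[[0,0,0],0.98,0.2],[[0,0,0],0.98,0.2],[[0,0,0],0.98,0.2],[[0,0,-0.17],1,0.2],[[0,0,0],0,0.2],[[0,0,0],0,-1],[[0,0,0],0,-1],[[0,0,0],0,-1],[[0,0,0],0,-1],[[0,0,0],0,-1],[[0,0,0],0,-1],[[0,0,0],0,-1]])

```text
t: 6.67
eef_pos: [579.2, -256.0, 197.9]
tcp_rot: [3.141, 0.0, 1.809]
ft_force: [-0.0, 0.2, 1.1]
opening: 0.37
grip_force: 30.0
```

move_arm(commands=[[[0,0,1],0,-1],[[0,0,1],0,-1],[[0,0,1],0,-1],[[0,0,1],0,-1],[[0,0,1],0,-1],[[0,0,1],0,-1],[[0,0.5,0.8],0,-1],[[0,0.5,0.5],0,-1],[[0.1,0.5,0],0,-1],[[0.1,0.5,0],0,-1],[[0.1,0.5,0],0,-1],[[0.1,0.5,0],0,-1],[[0.1,0.5,0],0,-1],[[0,0,0],0,-1],[[0,0,0],0,-1],[[0,0,0],0,-1]])

```text
t: 8.0
eef_pos: [594.4, -150.8, 416.3]
tcp_rot: [-3.141, -0.0, 1.81]
ft_force: [-0.1, 0.6, -1.3]
opening: 0.37
grip_force: 30.0
```

```bash
python3 - <<'E'
from h import *
T=read_camera("top");S=read_camera("side")
print(env.state()["eef_pos"],env.state()["ft_force"])
pt=proj(T,(595,-69,190));ps=proj(S,(595,-69,190));print(pt,ps)
for nm,p,c in(("T",T,pt),("S",S,ps)):
    print(nm,"collar pred at start c1 top:",proj(p,(579.3,-256,24)))
A=cv2.resize(T["image"][120:210,205:285],(400,450),interpolation=cv2.INTER_CUBIC)
B=cv2.resize(S["image"][120:210,245:325],(400,450),interpolation=cv2.INTER_CUBIC)
cv2.imwrite("pics/a3.png",np.hstack([A,B])[:,:,::-1])
E
```

```text
[ 594.17553643 -151.3985887   416.52334232] [ 0.01077562  0.64428068 -2.08830015]
[245.34334853 160.54347819] [283.2883652  170.22888011]
T collar pred at start c1 top: [304.90179303 175.22842289]
S collar pred at start c1 top: [288.22464573 263.70449316]
```

View pics/a3.png

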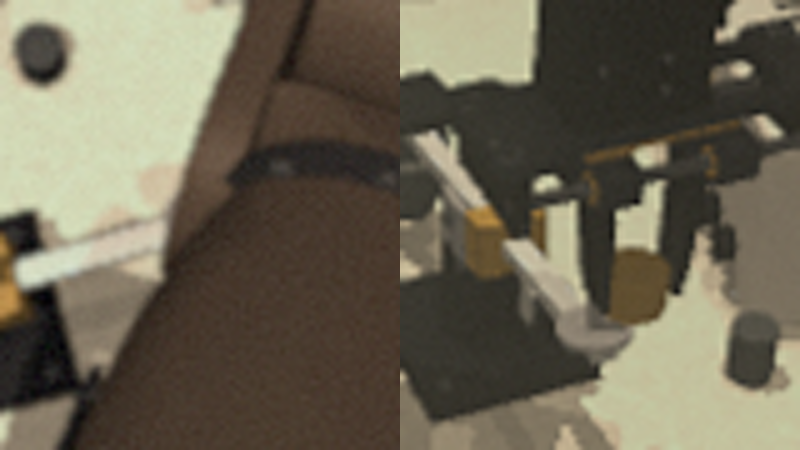

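move_arm(commands=[[[0.03,0.7,0],0,-1],[[0,0.7,0],0,-1],[[0,0.7,0],0,-1],[[0,0.63,0],0,-1],[[0,0,-0.3],0,-1],[[0,0,-0.3],0,-1],[[0,0,-0.2],0,-1],[[0,0,-0.1],0,-1],[[0,0,-0.1],0,-1],[[0,0,0],0,-1],[[0,0,0],0,-1]])

```text
t: 9.02
eef_pos: [595.1, -69.6, 386.8]
tcp_rot: [-3.142, 0.0, 1.809]
ft_force: [-1.1, -1.4, 0.1]
opening: 0.373
grip_force: 30.0
```

```bash
python3 - <<'E'
from h import *
S=read_camera("side")
print(env.state()["eef_pos"],env.state()["ft_force"],proj(S,(595,-69,190)))
save(S,"pics/b4.png",(255,130,315,200),8)
E
```

```text
[595.08606505 -69.45513583 386.99477402] [-0.26655572 -0.84229871  0.74351198] [283.2883652  170.22888011]
```

View pics/b4.png

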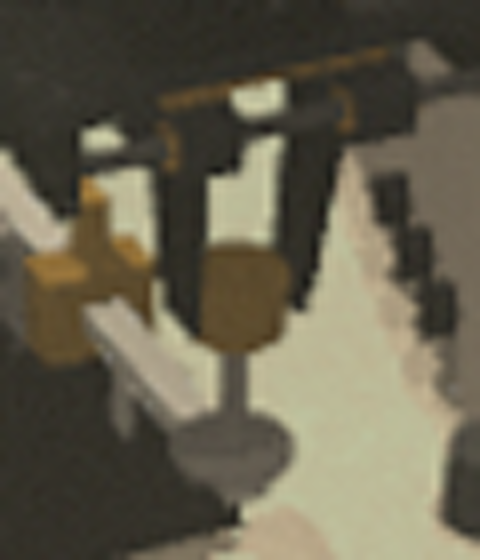

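move_arm(commands=[[[0,-0.01,-0.08],0,-1],[[0,-0.01,-0.08],0,-1],[[0,-0.01,-0.08],0,-1],[[0,0,0],0,-1]])

```text
t: 9.4
eef_pos: [595.1, -70.0, 379.2]
tcp_rot: [3.141, -0.0, 1.809]
ft_force: [1.3, -0.8, 1.0]
opening: 0.376
grip_force: 30.0
```

move_arm(commands=[[[0,-0.01,-0.08],0,-1],[[0,-0.01,-0.08],0,-1],[[0,0,0],0,-1]])

```text
t: 9.65
eef_pos: [595.3, -70.5, 374.4]
tcp_rot: [3.141, -0.0, 1.809]
ft_force: [3.5, 2.2, -0.0]
opening: 0.369
grip_force: 30.0
```

move_arm(commands=[[[0.02,0,-0.08],0,-1],[[0.01,0,-0.08],0,-1],[[0,0,0],0,-1],[[0,0,0],0,-1]])

```text
t: 9.98
eef_pos: [596.1, -70.5, 369.8]
tcp_rot: [3.141, -0.0, 1.809]
ft_force: [3.7, 0.6, 1.0]
opening: 0.369
grip_force: 30.0
```

move_arm(commands=[[[0,-0.01,-0.08],0,-1],[[0,-0.01,-0.08],0,-1],[[0,0,0],0,-1],[[0,0,0],0,-1]])

```text
t: 10.32
eef_pos: [596.2, -71.4, 365.1]
tcp_rot: [3.141, 0.001, 1.809]
ft_force: [5.0, -1.9, 1.3]
opening: 0.374
grip_force: 30.0
```

move_arm(commands=[[[0.03,0,-0.06],0,-1],[[0.02,0,-0.06],0,-1],[[0,0,0],0,-1],[[0,0,0],0,-1]])

```text
t: 10.65
eef_pos: [597.6, -71.1, 361.3]
tcp_rot: [3.141, -0.0, 1.809]
ft_force: [3.8, 1.1, 1.3]
opening: 0.372
grip_force: 30.0
```

move_arm(commands=[[[0,-0.01,-0.08],0,-1],[[0,-0.01,-0.08],0,-1],[[0,0,0],0,-1],[[0,0,0],0,-1]])

```text
t: 10.98
eef_pos: [597.6, -71.7, 356.5]
tcp_rot: [3.141, -0.0, 1.809]
ft_force: [4.0, 1.2, 1.4]
opening: 0.372
grip_force: 30.0
```

move_arm(commands=[[[0.04,-0.01,-0.08],0,-1],[[0,-0.01,-0.08],0,-1],[[0,0,0],0,-1],[[0,0,0],0,-1]])

```text
t: 11.32
eef_pos: [598.5, -72.1, 351.4]
tcp_rot: [-3.14, -0.001, 1.809]
ft_force: [0.7, 4.7, -1.3]
opening: 0.371
grip_force: 30.0
```

move_arm(commands=[[[0,-0.01,-0.08],0,-1],[[0,-0.01,-0.08],0,-1],[[0,0,0],0,-1],[[0,0,0],0,-1]])

```text
t: 11.65
eef_pos: [598.6, -72.9, 346.9]
tcp_rot: [-3.141, -0.0, 1.809]
ft_force: [1.3, 3.7, 0.4]
opening: 0.372
grip_force: 30.0
```

```bash
python3 - <<'E'
from h import *
S=read_camera("side")
s=env.state();print(s["eef_pos"],s["ft_force"],s["moment"])
save(S,"pics/b5.png",(240,130,310,200),8)
E
```

```text
[598.59406856 -72.93076177 347.06798134] [ 0.41993197  3.60767394 -0.34304502] [ 0.72961811 -0.2721675  -0.01862192]
```

View pics/b5.png

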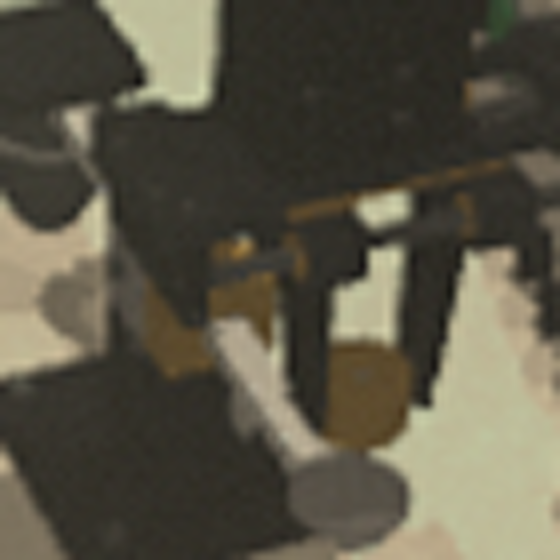

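move_arm(commands=[[[0,0,-0.08],0,-1],[[0,0,-0.08],0,-1],[[0,0,0],0,-1],[[0,0,0],0,-1]])

```text
t: 12.03
eef_pos: [598.7, -72.9, 342.2]
tcp_rot: [-3.141, -0.0, 1.809]
ft_force: [1.4, 3.5, -0.4]
opening: 0.369
grip_force: 30.0
```

move_arm(commands=[[[0,0,-0.07],0,-1],[[0,0,-0.07],0,-1],[[0,0,0],0,-1],[[0,0,0],0,-1]])

```text
t: 12.37
eef_pos: [598.7, -72.9, 338.0]
tcp_rot: [-3.141, -0.0, 1.809]
ft_force: [2.4, 2.8, 0.0]
opening: 0.372
grip_force: 30.0
```

move_arm(commands=[[[0,0,-0.05],0,-1],[[0,0,-0.05],0,-1],[[0,0,0],0,-1],[[0,0,0],0,-1]])

```text
t: 12.7
eef_pos: [598.7, -72.9, 335.1]
tcp_rot: [-3.142, -0.0, 1.809]
ft_force: [0.4, 4.3, 1.0]
opening: 0.369
grip_force: 30.0
```

move_arm(commands=[[[0,0,-0.06],0,-1],[[0,0,0],0,-1],[[0,0,0],0,-1]])

```text
t: 12.95
eef_pos: [598.7, -72.9, 333.3]
tcp_rot: [3.142, -0.0, 1.809]
ft_force: [1.4, 3.8, 0.4]
opening: 0.372
grip_force: 30.0
```

move_arm(commands=[[[0,0,-0.06],0,-1],[[0,0,0],0,-1],[[0,0,0],0,-1]])

```text
t: 13.2
eef_pos: [598.7, -73.0, 331.5]
tcp_rot: [3.142, -0.0, 1.809]
ft_force: [1.5, 3.7, 0.2]
opening: 0.369
grip_force: 30.0
```

move_arm(commands=[[[0,0,-0.06],0,-1],[[0,0,0],0,-1],[[0,0,0],0,-1]])

```text
t: 13.45
eef_pos: [598.7, -73.0, 329.7]
tcp_rot: [-3.142, -0.0, 1.809]
ft_force: [1.5, 3.7, 0.6]
opening: 0.372
grip_force: 30.0
```

move_arm(commands=[[[0,0,0],0,0.0],[[0,0,0],0,0.2],[[0,0,0],0,0.2],[[0,0,0],0,0.2],[[0,0,0],0,0.2],[[0,0,1],0,0.2],[[0,0,1],0,0.2],[[0,0,1],0,0.2],[[0,0,1],0,0.2],[[0,-1,0],0,0.2],[[0,-1,0],0,0.2],[[0,-1,0],0,0.2],[[0,-1,0],0,0.2],[[0,-1,0],0,0.2],[[-0.4,-1,0],0,0.2],[[-1,-0.5,0],0,0.2],[[-1,0,0],0,0.2],[[-1,0,0],0,0.2],[[-1,0,0],0,0.2],[[0,0,0],0,0.2]])

```text
t: 15.12
eef_pos: [463.0, -267.8, 450.1]
tcp_rot: [-3.14, -0.001, 1.808]
ft_force: [0.7, 0.2, 0.8]
opening: 0.601
grip_force: 0.0
```

```bash
python3 - <<'E'
from h import *
S=read_camera("side");np.save("s_one.npy",S["image"])
s=env.state();print(s["t"],s["eef_pos"],s["ft_force"])
T=read_camera("top")
A=cv2.resize(T["image"][130:220,125:265],(400,257),interpolation=cv2.INTER_CUBIC)
A=cv2.copyMakeBorder(A,0,343,0,0,cv2.BORDER_CONSTANT)
B=cv2.resize(S["image"][120:210,230:290],(400,600),interpolation=cv2.INTER_CUBIC)
cv2.imwrite("pics/c6.png",np.hstack([A,B])[:,:,::-1])
E
```

```text
15.1667 [ 464.83114388 -268.0494648   450.38609934] [-0.30126696 -0.2008133   0.75001743]
```

View pics/c6.png

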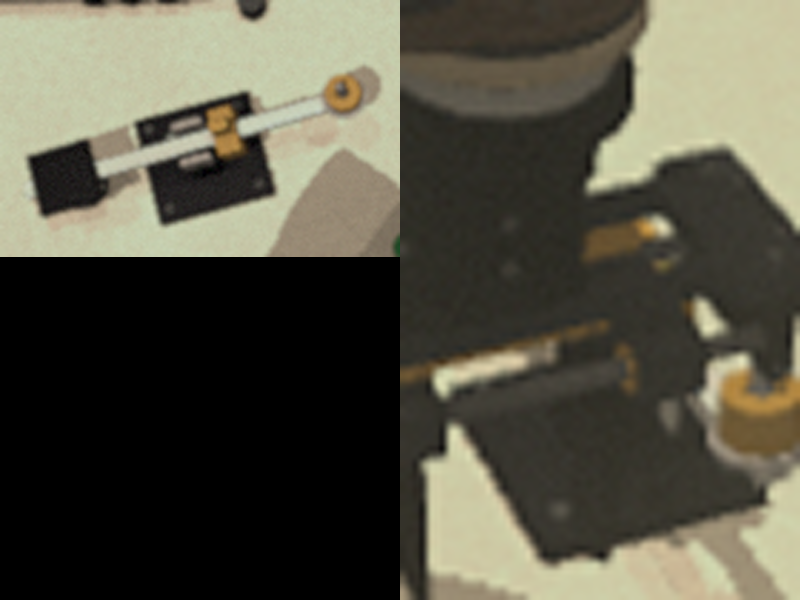

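move_arm(commands=[[[0.259,0.954,0],0,-1],[[0.259,0.954,0],0,-1],[[0.259,0.954,0],0,-1],[[0.259,0.954,0],0,-1],[[0.259,0.954,0],0,-1],[[0.259,0.954,0],0,-1],[[0.259,0.954,0],0,-1],[[0.259,0.954,0],0,-1],[[0.259,0.954,0],0,-1],[[0.259,0.954,0],0,-1],[[0.259,0.954,0],0,-1],[[0.259,0.954,0],0,-1],[[0,0,0],0,-1],[[0,0,-0.9],0,-1],[[0,0,-0.9],0,-1],[[0,0,-0.9],0,-1],[[0,0,-0.7],0,-1],[[0,0,-0.4],0,-1],[[0,0,-0.13],0,-1],[[0,0,0],0,-1]])

```text
t: 16.88
eef_pos: [560.4, 75.7, 330.9]
tcp_rot: [-3.14, -0.0, 1.81]
ft_force: [0.5, -0.4, 1.0]
opening: 0.007
grip_force: 0.0
```

```bash
python3 - <<'E'
from h import *
S=read_camera("side")
s=env.state();print(s["t"],s["eef_pos"],s["ft_force"])
np.save("s_push0.npy",S["image"])
save(S,"pics/d7.png",(220,120,310,210),6)
E
```

```text
16.9333 [560.4663655   75.65106458 331.85683024] [-0.13921004  0.18251067  0.0229115 ]
```

View pics/d7.png

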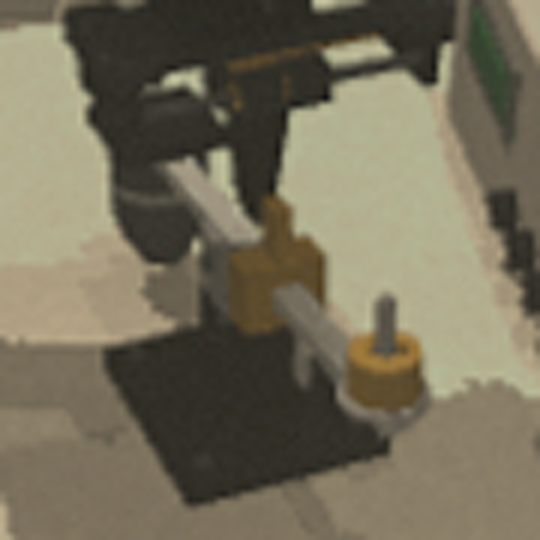

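```bash
cat >> h.py <<'E'
def brass(im):
    h=cv2.cvtColor(im,cv2.COLOR_RGB2HSV);m=((h[...,0]>8)&(h[...,0]<24)&(h[...,1]>110)).astype(np.uint8)
    n,l,s,ce=cv2.connectedComponentsWithStats(m)
    return [(ce[i].round(2).tolist(),int(s[i,4])) for i in range(1,n) if s[i,4]>25 and 240<ce[i][0]<310 and 140<ce[i][1]<215]
def shift(p,ref):  # sub-pixel row/col shift of the collar+pan patch against the stop reference
    a=cv2.cvtColor(ref,cv2.COLOR_RGB2GRAY)[164:194,272:297].astype(np.float32)
    b=cv2.cvtColor(p["image"],cv2.COLOR_RGB2GRAY)[155:215,264:305].astype(np.float32)
    r=cv2.matchTemplate(cv2.GaussianBlur(b,(0,0),.8),cv2.GaussianBlur(a,(0,0),.8),cv2.TM_CCOEFF_NORMED)
    y,x=np.unravel_index(r.argmax(),r.shape)
    f=lambda m,c,q:(m-q)/(2*(m-2*c+q)) if (m-2*c+q) else 0
    dy=f(r[y-1,x],r[y,x],r[y+1,x]) if 0<y<r.shape[0]-1 else 0
    dx=f(r[y,x-1],r[y,x],r[y,x+1]) if 0<x<r.shape[1]-1 else 0
    return round(x+dx-8,2),round(y+dy-9,2),round(float(r.max()),2)
def report():
    S=read_camera("side");s=env.state();ref=np.load("s_push0.npy")
    print(round(s["t"],2),s["eef_pos"].round(1),s["ft_force"].round(1),brass(S["image"]),shift(S,ref))
    return S
E
python3 - <<'E'
from h import *
S=report()
# expected collar shift per tilt: pivot, level collar centre 160 out, 22 above centreline
u=np.array([.237,-.9716,0]);P=np.array([558.5,81.3,110])
def X(th,s,h): return P+u*(s*np.cos(th)-h*np.sin(th))+np.array([0,0,1])*(s*np.sin(th)+h*np.cos(th))
for th in(.1,.05,0,-.05,-.1):print(th,(proj(S,X(th,160,22))-proj(S,X(.1,160,22))).round(2))
E
```

```text
16.98 [560.4  75.6 332.4] [0.5 0.5 1.4] [([264.96, 164.57], 184), ([283.51, 181.71], 123)] (np.float64(0.0), np.float64(-0.01), 1.0)
0.1 [0. 0.]
0.05 [0.09 2.53]
0 [0.12 4.99]
-0.05 [0.08 7.35]
-0.1 [-0.02  9.61]
```

move_arm(commands=[[[0.047,-0.194,0],0,-1],[[0.047,-0.194,0],0,-1],[[0.04,-0.162,0],0,-1],[[0,0,0],0,-1],[[0,0,0],0,-1]])

```text
t: 17.4
eef_pos: [564.0, 58.4, 332.1]
tcp_rot: [3.141, 0.0, 1.809]
ft_force: [0.1, 0.6, -0.2]
opening: 0.003
grip_force: 0.0
```

```bash
python3 -c "
from h import *
report()"
```

```text
17.45 [563.9  58.6 332.1] [-0.5 -0.2  0.4] [([266.86, 167.72], 196), ([283.63, 184.81], 123)] (np.float64(0.53), np.float64(3.23), 0.97)
```

move_arm(commands=[[[0,0,0],0,-1],[[0,0,0],0,-1],[[0,0,0],0,-1],[[0,0,0],0,-1],[[0,0,0],0,-1],[[0,0,0],0,-1],[[0,0,0],0,-1],[[0,0,0],0,-1],[[0,0,0],0,-1],[[0,0,0],0,-1],[[0,0,0],0,-1],[[0,0,0],0,-1]])

```text
t: 18.45
eef_pos: [563.9, 59.0, 331.9]
tcp_rot: [3.141, 0.0, 1.809]
ft_force: [0.5, -1.2, 0.0]
opening: -0.001
grip_force: 0.0
```

```bash
python3 -c "
from h import *
report();report()"
```

```text
18.5 [563.9  59.  331.9] [-1.1  0.4 -0.3] [([266.85, 167.51], 194), ([283.58, 184.6], 123)] (np.float64(0.56), np.float64(3.0), 0.97)
18.55 [563.9  59.  331.8] [ 0.1  0.1 -0.2] [([266.84, 167.45], 197), ([283.61, 184.53], 122)] (np.float64(0.56), np.float64(3.0), 0.97)
```

move_arm(commands=[[[0.019,-0.08,0],0,-1],[[0.019,-0.08,0],0,-1],[[0.019,-0.08,0],0,-1],[[0,0,0],0,-1],[[0,0,0],0,-1],[[-0.05,0.2,0],0,-1],[[0,0,0],0,-1],[[0,0,0],0,-1],[[0,0,0],0,-1],[[0,0,0],0,-1],[[0,0,0],0,-1],[[0,0,0],0,-1],[[0,0,0],0,-1],[[0,0,0],0,-1],[[0,0,0],0,-1],[[0,0,0],0,-1],[[0,0,0],0,-1],[[0,0,0],0,-1],[[0,0,0],0,-1],[[0,0,0],0,-1]])

```text
t: 20.22
eef_pos: [564.1, 57.8, 331.8]
tcp_rot: [3.142, 0.0, 1.809]
ft_force: [0.5, 0.3, -0.3]
opening: 0.007
grip_force: 0.0
```

```bash
python3 -c "
from h import *
report();report()"
```

```text
20.27 [564.1  57.8 331.8] [ 0.7 -0.   0.3] [([267.58, 169.08], 197), ([283.68, 185.99], 121)] (np.float64(0.73), np.float64(4.11), 0.95)
20.32 [564.1  57.8 331.9] [-0.2 -0.8  0.1] [([267.66, 169.06], 194), ([283.63, 185.99], 122)] (np.float64(0.72), np.float64(4.11), 0.95)
```

move_arm(commands=[[[0.036,-0.149,0],0,-1],[[0.018,-0.075,0],0,-1],[[0.018,-0.075,0],0,-1],[[0,0,0],0,-1],[[0,0,0],0,-1],[[0,0,0],0,-1],[[-0.075,0.3,0],0,-1],[[0,0,0],0,-1],[[0,0,0],0,-1],[[0,0,0],0,-1],[[0,0,0],0,-1],[[0,0,0],0,-1],[[0,0,0],0,-1],[[0,0,0],0,-1],[[0,0,0],0,-1],[[0,0,0],0,-1],[[0,0,0],0,-1],[[0,0,0],0,-1],[[0,0,0],0,-1],[[0,0,0],0,-1]])

```text
t: 21.98
eef_pos: [564.1, 57.8, 331.9]
tcp_rot: [3.141, 0.0, 1.809]
ft_force: [-0.5, -0.3, -0.2]
opening: 0.006
grip_force: 0.0
```

```bash
python3 -c "
from h import *
report();S=report();np.save('s_now.npy',S['image'])"
```

```text
22.03 [564.1  57.8 331.9] [ 1.  -0.1  0.8] [([267.87, 169.45], 195), ([283.64, 186.75], 118)] (np.float64(0.82), np.float64(4.65), 0.93)
22.08 [564.1  57.8 331.9] [ 0.7 -0.7  0.2] [([267.91, 169.43], 194), ([283.65, 186.71], 120)] (np.float64(0.82), np.float64(4.65), 0.93)
```

move_arm(commands=[[[0,0,0.3],0,-1],[[0,0,0.8],0,-1],[[0,0,0.9],0,-1],[[0,0,0.9],0,-1],[[0,0,0.9],0,-1],[[0,0,0.9],0,-1],[[-0.6,0.7,0],0,-1],[[-0.6,0.7,0],0,-1],[[-0.6,0.7,0],0,-1],[[-0.6,0.7,0],0,-1],[[-0.6,0.7,0],0,-1],[[-0.6,0.7,0],0,-1],[[-0.6,0.7,0],0,-1],[[-0.6,0.7,0],0,-1],[[-0.6,0.7,0],0,-1],[[-0.6,0.7,0],0,-1],[[0,0,0],0,-1],[[0,0,0],0,-1]])

```text
t: 23.58
eef_pos: [383.2, 268.4, 473.6]
tcp_rot: [3.141, -0.0, 1.812]
ft_force: [0.9, 0.5, -0.1]
opening: 0.006
grip_force: 0.0
```

```bash
python3 - <<'E'
from h import *
S=report();T=read_camera("top")
print(search_frame("collar_a_mid",S)[:4])
u=np.array([.237,-.9716,0]);P=np.array([558.5,81.3,110])
def X(th,s,h): return P+u*(s*np.cos(th)-h*np.sin(th))+np.array([0,0,1])*(s*np.sin(th)+h*np.cos(th))
for th in(.1,.05,0,-.05):print(th,"S lens",(proj(S,X(th,-130,15))-proj(S,X(.1,-130,15))).round(2),"T lens",(proj(T,X(th,-130,15))-proj(T,X(.1,-130,15))).round(2),"T collar",(proj(T,X(th,160,22))-proj(T,X(.1,160,22))).round(2),"S tip",proj(S,X(th,160,64)).round(2))
print(proj(S,X(.1,-130,15)),proj(T,X(.1,-130,15)))
old={"S":cv2.imread("pics/side.png"),"T":cv2.imread("pics/top.png")}
from h import *
for n,p,b in(("S",S,(233,133,263,166)),("T",T,(132,175,166,209))):
    new=cv2.resize(p["image"][:,:,::-1],(768,576))
    x0,y0,x1,y1=[int(v*1.5) for v in b];g=lambda i:cv2.GaussianBlur(cv2.cvtColor(i,cv2.COLOR_BGR2GRAY),(0,0),1).astype(np.float32)
    a=g(old[n])[y0:y1,x0:x1];c=g(new)[y0-15:y1+15,x0-15:x1+15]
    r=cv2.matchTemplate(c,a,cv2.TM_CCOEFF_NORMED);y,x=np.unravel_index(r.argmax(),r.shape)
    f=lambda m,c,q:(m-q)/(2*(m-2*c+q))
    print(n,"lens shift",(x+f(r[y,x-1],r[y,x],r[y,x+1])-15)/1.5,(y+f(r[y-1,x],r[y,x],r[y+1,x])-15)/1.5,r.max())
A=cv2.resize(T["image"][140:220,130:265],(400,237),interpolation=cv2.INTER_CUBIC)
B=cv2.resize(S["image"][130:200,230:296],(400,424),interpolation=cv2.INTER_CUBIC)
A=cv2.copyMakeBorder(A,0,187,0,0,cv2.BORDER_CONSTANT)
cv2.imwrite("pics/e8.png",np.hstack([A,B])[:,:,::-1])
E
```

```text
23.63 [383.9 267.9 473.4] [ 0.1 -0.9  0.2] [([267.92, 169.34], 194), ([283.71, 186.71], 115)] (np.float64(0.53), np.float64(4.24), 0.86)
[{'at': [211.3, 258.6], 'confidence': 0.72}, {'at': [233.3, 258.3], 'confidence': 0.62}, {'at': [220.5, 280.5], 'confidence': 0.59}, {'at': [233.1, 235.7], 'confidence': 0.57}]
0.1 S lens [0. 0.] T lens [0. 0.] T collar [0. 0.] S tip [283.04 169.93]
0.05 S lens [ 0.02 -1.6 ] T lens [-0.51 -0.32] T collar [0.56 0.42] S tip [283.47 172.97]
0 S lens [ 0.08 -3.15] T lens [-0.91 -0.67] T collar [0.97 0.87] S tip [283.82 175.95]
-0.05 S lens [ 0.18 -4.65] T lens [-1.19 -1.05] T collar [1.25 1.36] S tip [284.11 178.89]
[245.45560245 140.75869208] [148.05265306 192.20531507]
S lens shift -0.2835427125295003 -3.3300291864822307 0.9488627
T lens shift -1.131198783715566 -0.3889446457227071 0.95470977
```

View pics/e8.png

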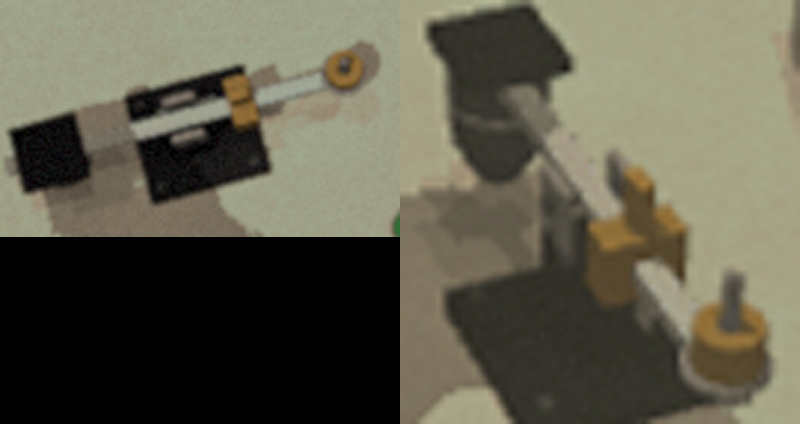

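The side view shows the collar seated flat on the pan at about (284,187), with the post standing up through it. The beam is level: the collar has moved 5.0 px from the stop against 5.0 predicted, and the lens 3.3 px against 3.15. It is also still, with no change over 1.6 s, and the arm is clear.

```bash
python3 -c "
from cell import env
print(env.job_done())"
```

```text
the job is handed in; nothing more can be done
None
```

I handed the job in at about 24 s: one collar is seated on the pan, the trim weight is set so the released beam measures level (within about 0.006 rad) and still, and the second collar stays on the bench; I have no verdict back from the judging.

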